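# Hold the turntable's index plunger out

## Robot

A 6-joint arm with a two-finger parallel gripper is mounted at the origin on a cart in front of the work surface, level with it; the furniture and walls round the work are solid. World frame = base frame: x ahead of the robot, y to its left, z up, the work surface at z = 0. Lengths are in m, angles in rad, forces in N, time in s.
With the tool pointing down it reaches from about 0.275 to 0.975 m from the base axis. Payload 8.4 kg.
Tool frame: the origin (TCP) lies midway between the tips of the shut fingers; the grasp point (between the pads) lies 19 mm behind it; z points along the fingers, x is the direction in which the jaws open and shut, and the axes are right-handed (so a half turn about z gives the same grasp; the last joint's range is limited). The gripper opens to 92 mm and grips with 3 to 60 N. Pads are 20 mm wide; open, the fingers measure 128 mm over their backs; the gripper's body (75 mm by 189 mm) begins 69 mm behind the grasp point.
Start: joints at [1.113, 0.353, 1.633, -0, 1.155, -0.002], TCP at [0.275, 0.561, 0.215] pointing down, gripper open.
Joint ranges: [-2.63, 2.63], [-0.92, 2.1], [0.06, 2.66], [-1.3, 4.44], [0, 2.69], [-3.02, 3.02]. Speed limits (rad/s): [2.22, 2.22, 2.79, 3.14, 3.14, 3.14].

## Interface

Orientations are given as a 3x3 rotation matrix whose columns are the frame's x, y, z axes.
In Python, from bench import observe, read_camera, close_job, find_in gives the robot as it stands. The module is installed in compiled form; this text tells all that it offers.
- The arm moves only by the tool drive_tool, never from a script. Its argument "series" is a list of rows, each a list of 3 entries, a list of its own where there are three numbers: the shift along the tool's x, y, z in m, then the turn about the tool's z in degrees, then the opening in per cent of the stroke, from 0 (shut) to 100 (fully open). In form: [[[x, y, z], roll, claw], ...]. A call has 1 to 12 rows; each row is the pose to reach, as a shift and turn from the pose commanded when the call began, along the tool's axes at that moment; what a row does not reach only later rows make up. A row lasts 1/12 s, in which the tool goes at most 41.7 mm and 7.16 degrees, less where a joint would pass 70% of its speed; a pose out of reach is approached as far as the arm can. A call with a gripper value outside its range is refused whole. The fingers move at their own pace and stop on an object; "grip_force" is the grip in N (left out, the last holds). Time passes only in rows, so rows that repeat a pose let the fingers close. It gives the time, the measured TCP pose, the force and the opening at its end, in the units of the state.
- observe(): the state, without advancing time (a new reading comes with each control period).
- read_camera(name): name is "scene" or "top"; returns a dict with "frame" (384x512x3 uint8, red, green, blue), "fx", "fy", "cx", "cy" (pixels), "R" (3x3) and "t" (3): a world point X has camera coordinates R X + t. Camera axes: x right, y down, z forward; pixel columns grow to the right and rows downward; lengths in m; the calibration is good to about 2 mm. A picture is of the moment at which its call begins. There is no depth.
- close_job(): hands the job in, once; it reports no verdict.
Trained networks look in a picture, given as the dict that the camera call returned (one of the last four; its "shot" number tells which), for a name from the list of things; names that differ only in an ending like _2 or _b are one class to them, and where a whole thing is asked for, a point or a joint stands for the part that bears it (a point fixed in the world has none). Each returns a list of dicts, best first, with "score" (0 to 1); they miss things now and then, are a little off and sometimes report something else, mostly with a low value. They report only what shows in the picture. A call takes as long as a camera call.
- find_in(label, picture): "box" ([left, top, right, bottom] in pixels, round what is visible of it).
The state is a dict: "time_s": time; "q": joint angles; "qd": joint speeds; "tau": joint torques, N m; "ee_pos": TCP position; "orientation": TCP orientation; "force": force on the tool from outside, world axes, zero at the start; "ft_torque": the same for the moment, N m; "finger_gap": finger opening in m.
Only numpy, scipy, OpenCV 4.12 (cv2) and the standard library are available. Lean on these libraries where they do the work, as an engineer would, in place of code of your own. Each camera call takes 0.05 s, during which the arm holds its last target. There are 200 camera calls.

## Task

The small medicine turntable must be freed so that a colleague can turn it. First clear the brown bottle that stands in front of the red pull knob: stand it upright in the white enamel tray and let go of it. Then pull the red sprung knob straight out, fully back to its stop, so that its pin is clear of the hole in the turntable's rim, and finish while still gripping it and holding it out; do not push or knock over any of the other bottles or the gauze roll.

Things in the scene. Friction and masses are not known exactly. Their poses are not given: they have to be found in the camera images.
- turntable: Fixed turntable: grey foot, grey upright bracket (40 mm wide, 74 mm high, x = 41 to 51 mm) with a sprung plunger, and an aluminium disc. Origin: on the bench (z = 0) under the grip point of the seated red knob. +x points level from knob to disc; the knob is pulled along -x. Beside and under the knob all is free but a foot plate 10 mm high from x = 20 mm on.
- index_hole (a point): Mouth of the hole in the rim of the disc that the pin sits in, 65 mm along the turntable's +x from its origin, 60 mm above the bench. The disc is 170 mm across, centre at x = 150 mm, rim from 47 to 73 mm high; on its far half a low pot and a tape roll, up to 116 mm high. All this is fixed.
- knob_grip (a point): Red pull knob of the plunger, axis level along the turntable's x, 60 mm above the bench. Waist 22 mm across, 32 mm long (16 mm either side of the origin); at its outer (-x) end a disc 34 mm across, x = -22 to -16 mm. Origin: centre of the waist. Axes as the turntable's; moves with the plunger. Behind it, from x = 21 mm, a steel barrel 17 mm thick. Grip from above, fingers closing along y.
- plunger (a joint): How far the plunger is pulled out, m: 0 = seated (pin 12 mm deep in the hole), 0.018 = at its stop, fully back. Above 0.012 the pin is out of the hole. A spring pulls it back with about 5.5 N seated, rising to 13.5 N at the stop; it does not stay out by itself.
- brown_bottle: Loose brown glass bottle with a black cap, round, 51 mm across, 108 mm high, about 0.19 kg; stands upright 4 to 10 mm in front of the knob's outer end and blocks it. Origin: centre of its underside, z up. Straight-sided from the bench to about 70 mm, narrower above.
- tray: Fixed white enamel tray, open on top, 304 mm along its x, 200 mm along its y, 48 mm high. Origin: centre of its underside, on the bench. Flat inner floor 7 to 8 mm above the bench, free from -110 to +110 mm in x and -75 to +75 mm in y, save for the clear bottle in its +x, +y quarter. The -x half is empty.
- clear_bottle: Bystander: loose clear bottle with a white cap, 43 mm across, 98 mm high, stands in the tray in its +x, +y quarter. Origin: centre of its underside.
- gauze_roll: Bystander: loose white gauze roll standing on end, 47 mm across, 59 mm high, on the bench 105 to 130 mm beside the knob on the turntable's +y side. Origin: centre of its underside.
- blue_bottle: Bystander: loose white bottle with a blue cap, 62 mm across, 125 mm high, on the bench 125 to 155 mm beside the knob on the turntable's -y side. Origin: centre of its underside.

How it is judged:
On the way, in this order (a step that is already met when the one before it is completed fails the run):
1. the brown bottle stands upright in the tray, let go (x of brown_bottle in the frame of tray between -0.115 and 0.115 m and y of brown_bottle in the frame of tray between -0.08 and 0.08 m and z of brown_bottle in the frame of tray below 0.016 m and angle between brown_bottle's own z axis and vertical below 0.15 rad and contact force between the fingers and brown_bottle below 0.1 N and linear speed of brown_bottle below 0.02 m/s), for 0.2 s.
2. the knob is gripped and pulled fully back (value of joint plunger above 0.0155 m and contact force between the fingers and plunger above 2 N), for 0.3 s.
At the end, for the whole second after the job is handed in: The robot grips the red knob (over 2 N) and holds the plunger at least 15.5 of its 18 mm out through the last second; the brown bottle stands in the tray, upright within 0.15 rad and let go; the three bystanders are upright and within 30 mm of where they stood (all of step 1 and all of step 2 and distance between the grasp point and knob_grip below 0.06 m and distance of each of clear_bottle, gauze_roll, blue_bottle from where it was at the start of the episode below 0.03 m and angle between each of clear_bottle, gauze_roll, blue_bottle's own z axis and vertical below 0.3 rad); the arm keeps its last pose, push and grip.
It fails at once if a bystander is pushed more than 30 mm or knocked over (distance of any of clear_bottle, gauze_roll, blue_bottle from where it was at the start of the episode above 0.03 m or angle between any of clear_bottle, gauze_roll, blue_bottle's own z axis and vertical above 0.3 rad).
It fails at once if the brown bottle is tipped over (angle between brown_bottle's own z axis and vertical above 0.7 rad).
It fails at once if the plunger is pulled before the bottle has been cleared into the tray (value of joint plunger above 0.006 m and not (x of brown_bottle in the frame of tray between -0.115 and 0.115 m and y of brown_bottle in the frame of tray between -0.08 and 0.08 m)).
It also fails if it takes over 64 s, if anything falls off the work surface, if the arm or the gripper's body presses on something with over 40 N, if the wrist force passes 120 N, or if a joint passes its speed limit or range.

## Working session

There is one attempt and no reset: what is moved stays moved. The work goes in short steps, Python scripts to look and compute and a tool call to move; the robot and the scene stay as the last step left them, time stands still between calls to the robot, and variables do not carry over. Pictures are saved under pics/ and viewed, about 8 in all and at most 12, crops included, and the job is handed in when it is done.

Besides the shell and the picture viewer there is one more tool, called after "Call:" by a JSON object that holds its "name" and its "arguments", one argument or row to a line. drive_tool: Moves the arm, as the interface text tells. Its arguments: {"type":"object","properties":{"series":{"type":"array","items":{"type":"array"}},"grip_force":{"type":"number"}},"required":["series"]}

```bash
mkdir -p pics
python3 - <<'E'
from bench import *
import cv2,numpy as np
s=observe();print(s['ee_pos'],s['orientation'],s['finger_gap'],s['time_s'])
for n in ['scene','top']:
    p=read_camera(n);cv2.imwrite(f'pics/{n}0.png',p['frame'][:,:,::-1])
    print(n,p['fx'],p['cx'],p['cy'],np.round(p['R'],4).tolist(),p['t'])
    for l in ['turntable','knob_grip','brown_bottle','tray','clear_bottle','gauze_roll','blue_bottle']:
        print(l,[(np.round(d['box']).tolist(),round(d['score'],2)) for d in find_in(l,p)[:2]])
E
```

```text
[0.27489407 0.56075877 0.21387098] [[ 4.40189553e-01  8.97904668e-01 -6.03818691e-04]
 [ 8.97903858e-01 -4.40189967e-01 -1.20642065e-03]
 [-1.34904566e-03 -1.11173676e-05 -9.99999090e-01]] 0.09174981701520667 0.0
scene 366.3171717824151 258.08267508053797 187.68516567245914 [[0.9084, -0.4173, 0.0264], [-0.1837, -0.4549, -0.8714], [0.3756, 0.7867, -0.4899]] [-0.52077592  0.20773727  0.78043671]
turntable [([256.0, 221.0, 378.0, 293.0], 0.96)]
knob_grip [([258.0, 247.0, 294.0, 257.0], 0.7)]
brown_bottle [([233.0, 234.0, 255.0, 276.0], 0.81), ([273.0, 269.0, 307.0, 338.0], 0.63)]
tray [([165.0, 145.0, 263.0, 190.0], 0.74)]
clear_bottle [([232.0, 232.0, 256.0, 276.0], 0.74), ([219.0, 137.0, 230.0, 168.0], 0.51)]
gauze_roll [([258.0, 213.0, 277.0, 242.0], 0.67)]
blue_bottle [([273.0, 269.0, 310.0, 342.0], 0.84), ([232.0, 233.0, 258.0, 277.0], 0.5)]
top 470.31099729695336 255.9681570832176 191.24291831712722 [[0.0216, -0.9997, -0.0102], [-0.9916, -0.0201, -0.1281], [0.1279, 0.0129, -0.9917]] [0.05581243 0.5761699  1.30827848]
turntable [([332.0, 142.0, 398.0, 226.0], 0.84)]
knob_grip [([338.0, 208.0, 347.0, 226.0], 0.46)]
brown_bottle [([322.0, 225.0, 345.0, 243.0], 0.91)]
tray [([122.0, 143.0, 195.0, 252.0], 0.97), ([323.0, 223.0, 347.0, 242.0], 0.36)]
clear_bottle [([133.0, 165.0, 151.0, 185.0], 0.8)]
gauze_roll [([292.0, 188.0, 308.0, 205.0], 0.47)]
blue_bottle [([383.0, 215.0, 411.0, 239.0], 0.96), ([134.0, 167.0, 151.0, 184.0], 0.53)]
```

Run:
```python
import cv2
a=cv2.imread('pics/top0.png');b=cv2.imread('pics/scene0.png')
cv2.imwrite('pics/top_c.png',cv2.resize(a[125:265,275:435],None,fx=5,fy=5,interpolation=2)[:600])
cv2.imwrite('pics/scene_c.png',cv2.resize(b[130:350,150:400],None,fx=2.7,fy=2.7,interpolation=2))
cv2.imwrite('pics/top_t.png',cv2.resize(a[125:265,100:220],None,fx=4,fy=4,interpolation=2))
```

```text
(no output)
```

View pics/top_c.png

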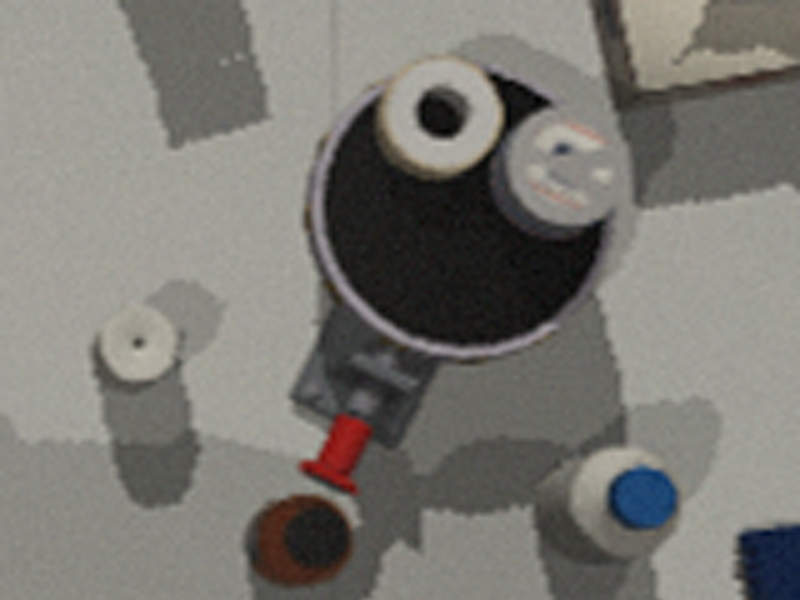

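View pics/scene_c.png

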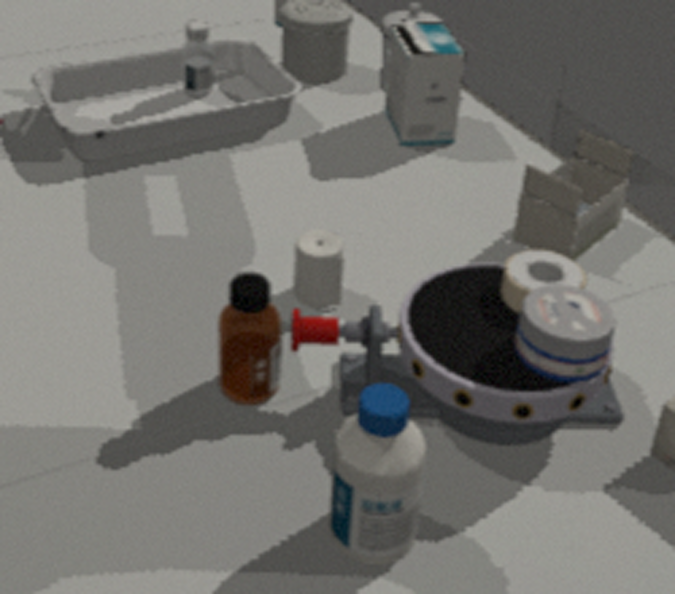

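View pics/top_t.png

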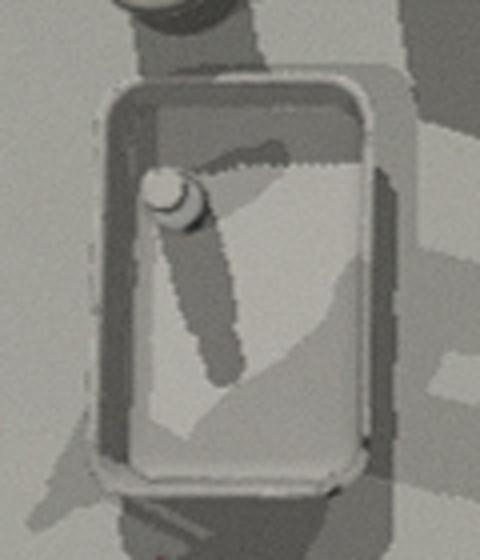

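The top view shows the red knob's outer disc at about px (341,221), the cap of the brown bottle at (339,232), the gauze roll at (302,193) and the blue cap at (404,224). The tray spans px (124–192, 143–248), and its near half is empty.

```bash
cat > h.py <<'E'
import numpy as np,cv2
from bench import *
def ray(p,u,v,z):
    d=p['R'].T@np.array([(u-p['cx'])/p['fx'],(v-p['cy'])/p['fy'],1.]);c=-p['R'].T@p['t']
    return (c+d*(z-c[2])/d[2])
def proj(p,X):
    c=p['R']@np.array(X)+p['t'];return np.array([p['fx']*c[0]/c[2]+p['cx'],p['fy']*c[1]/c[2]+p['cy']])
def prep(p):
    for k in('R','t'):p[k]=np.array(p[k],float)
    return p
E
python3 - <<'E'
from h import *
from scipy.optimize import least_squares
T=prep(read_camera('top'));S=prep(read_camera('scene'))
np.set_printoptions(precision=4,suppress=True)
f=lambda x,y,s,ox,oy:((x+.5)/s+ox-.5,(y+.5)/s+oy-.5)
e=[ray(T,*f(x,y,5,275,125),.06) for x,y in((302,468),(356,490))]
print('disc ends',e,np.linalg.norm(e[0]-e[1]));m=(e[0]+e[1])/2
C=ray(T,*f(460,208,5,275,125),.073);print('disc mid',m,'TT centre',C,np.linalg.norm((C-m)[:2]),'exp .17')
ax=(C-m)[:2];th=np.arctan2(ax[1],ax[0]);print('yaw by centre',np.degrees(th))
# joint fit : knob red mask moments + disc centre
for P,n in((T,'T'),(S,'S')):
    a=P['frame'].astype(int);k=((a[...,0]>110)&(a[...,1]<70)&(a[...,2]<70)).astype(np.uint8)
    nn,l,st,cc=cv2.connectedComponentsWithStats(k);i=[j for j in range(1,nn) if st[j,4]>40];print(n,[(st[j].tolist(),cc[j]) for j in i])
cap=ray(T,*f(318,537,5,275,125),.108);print('brown top',cap)
print('brown scene cap', ray(S,*f(250,283,2.7,150,130),.108))
bb=ray(S,*f(250,390,2.7,150,130),.012);print('brown scene base-ish',bb)
print('gauze',ray(T,*f(138,342,5,275,125),.059),'blue',ray(T,*f(644,497,5,275,125),.125))
print('clear',ray(T,*f(163,188,4,100,125),.098))
cs=[ray(T,*f(x,y,4,100,125),.048) for x,y in((106,76),(370,80),(97,490),(367,490))];print('tray',cs,np.mean(cs,0))
E
```

```text
disc ends [array([ 0.5007, -0.1543,  0.06  ]), array([ 0.489 , -0.1843,  0.06  ])] 0.03217905520494733
disc mid [ 0.4949 -0.1693  0.06  ] TT centre [ 0.6472 -0.2405  0.073 ] 0.1681146364598656 exp .17
yaw by centre -25.049838457741366
T [([335, 208, 14, 14, 88], array([342.3182, 214.4205]))]
S [([258, 244, 17, 9, 75], array([265.9067, 248.76  ]))]
brown top [ 0.4603 -0.1554  0.108 ]
brown scene cap [ 0.4618 -0.1554  0.108 ]
brown scene base-ish [ 0.4558 -0.1711  0.012 ]
gauze [ 0.5697 -0.0625  0.059 ] blue [ 0.4843 -0.3245  0.125 ]
clear [0.6151 0.3864 0.098 ]
tray [array([0.7044, 0.4451, 0.048 ]), array([0.7051, 0.2544, 0.048 ]), array([0.4081, 0.4346, 0.048 ]), array([0.4121, 0.2451, 0.048 ])] [0.5574 0.3448 0.048 ]
```

Call:
{"name": "drive_tool", "arguments": {
  "series": [
    [[-0.02,0.017,0],0,100],
    [[-0.05,0.043,0],0,100],
    [[-0.08,0.069,0],0,100],
    [[-0.11,0.095,0],0,100],
    [[-0.14,0.12,0],0,100],
    [[-0.17,0.146,0],0,100],
    [[-0.2,0.172,0],0,100],
    [[-0.23,0.198,0],0,100],
    [[-0.26,0.223,0],0,100],
    [[-0.29,0.249,0],0,100],
    [[-0.31,0.266,0],0,100],
    [[-0.32,0.275,0],0,100]
  ]
}}

```text
time_s: 1.9
ee_pos: [0.3814, 0.1501, 0.2148]
orientation: [[0.442, 0.897, 0.001], [0.897, -0.442, -0.001], [-0.0, 0.001, -1.0]]
force: [-0.4, 0.9, -0.1]
finger_gap: 0.0915
```

Call:
{"name": "drive_tool", "arguments": {
  "series": [
    [[-0.02,0.017,0],0,100],
    [[-0.05,0.043,0],0,100],
    [[-0.08,0.069,0],0,100],
    [[-0.11,0.095,0],0,100],
    [[-0.14,0.12,0],0,100],
    [[-0.17,0.146,0],0,100],
    [[-0.2,0.172,0],0,100],
    [[-0.22,0.19,0],0,100],
    [[-0.235,0.202,0],-1,100],
    [[-0.241,0.207,0],-1.1,100],
    [[-0.241,0.207,0],-1.1,100]
  ]
}}

```text
time_s: 2.82
ee_pos: [0.4612, -0.1559, 0.2145]
orientation: [[0.425, 0.905, 0.0], [0.905, -0.425, -0.0], [-0.0, 0.0, -1.0]]
force: [0.6, 0.6, -0.5]
finger_gap: 0.0919
```

```bash
cat >> h.py <<'E'
def shift(x,y,z,yaw):
    s=observe();R=np.array(s['orientation']);p=np.array(s['ee_pos'])
    c=np.degrees(np.arctan2(R[1,0],R[0,0]))
    print('t',s['time_s'],'pos',p.round(4),'yaw',c.round(2),'shift',(R.T@(np.array([x,y,z])-p)).round(4),'roll',round(c-yaw,2),'F',np.round(s['force'],1),'gap',round(s['finger_gap'],4))
E
python3 - <<'E'
from h import *
shift(.4615,-.155,.033,65)
E
```

```text
t 2.8167 pos [ 0.4612 -0.1559  0.2145] yaw 64.85 shift [ 9.000e-04 -1.000e-04  1.815e-01] roll -0.15 F [ 0.6  0.6 -0.5] gap 0.0919
```

Call:
{"name": "drive_tool", "arguments": {
  "series": [
    [[0.001,0,0.01],0,100],
    [[0.001,0,0.03],0,100],
    [[0.001,0,0.05],0,100],
    [[0.001,0,0.07],0,100],
    [[0.001,0,0.09],0,100],
    [[0.001,0,0.11],0,100],
    [[0.001,0,0.13],0,100],
    [[0.001,0,0.15],0,100],
    [[0.001,0,0.165],0,100],
    [[0.001,0,0.176],0,100],
    [[0.001,0,0.181],0,100],
    [[0.001,0,0.181],0,100]
  ]
}}

```text
time_s: 3.82
ee_pos: [0.4606, -0.1527, 0.0327]
orientation: [[0.422, 0.907, -0.002], [0.907, -0.422, 0.001], [-0.0, -0.002, -1.0]]
force: [-1.2, -1.1, 0.4]
finger_gap: 0.0917
```

Call:
{"name": "drive_tool", "arguments": {
  "series": [
    [[0,0,0],0,70],
    [[0,0,0],0,60],
    [[0,0,0],0,55],
    [[0,0,0],0,50],
    [[0,0,0],0,40],
    [[0,0,0],0,40],
    [[0,0,0],0,40],
    [[0,0,0],0,40]
  ],
  "grip_force": 15
}}

```text
time_s: 4.48
ee_pos: [0.4615, -0.154, 0.0338]
orientation: [[0.423, 0.906, 0.0], [0.906, -0.423, -0.0], [-0.0, 0.0, -1.0]]
force: [-0.1, -0.7, 4.3]
finger_gap: 0.0491
```

Call:
{"name": "drive_tool", "arguments": {
  "series": [
    [[0,0,-0.003],0,35],
    [[0,0,-0.01],0,35],
    [[0,0,-0.022],0,35],
    [[0,0,-0.036],0,35],
    [[0,0,-0.05],0,35],
    [[0,0,-0.064],0,35],
    [[0,0,-0.078],0,35],
    [[0,0,-0.092],0,35],
    [[0,0,-0.106],0,35],
    [[0,0,-0.114],0,35],
    [[0,0,-0.118],0,35],
    [[0,0,-0.12],0,35]
  ],
  "grip_force": 20
}}

```text
time_s: 5.48
ee_pos: [0.4615, -0.1538, 0.1541]
orientation: [[0.423, 0.906, 0.001], [0.906, -0.423, -0.0], [0.0, 0.001, -1.0]]
force: [-0.5, -0.1, -2.4]
finger_gap: 0.0489
```

Run:
```python
from h import *
shift(.5,.343,.154,65)
p=read_camera('scene');q=read_camera('top')
a=p['frame'][100:340,150:400,::-1];b=q['frame'][100:340,200:420,::-1]
cv2.imwrite('pics/l1.png',cv2.resize(np.hstack([a,b]),None,fx=1.7,fy=1.7,interpolation=2))
```

```text
t 5.4833 pos [ 0.4615 -0.1538  0.1541] yaw 64.98 shift [ 0.4665 -0.1752  0.    ] roll -0.02 F [-0.5 -0.1 -2.4] gap 0.0489
```

View pics/l1.png

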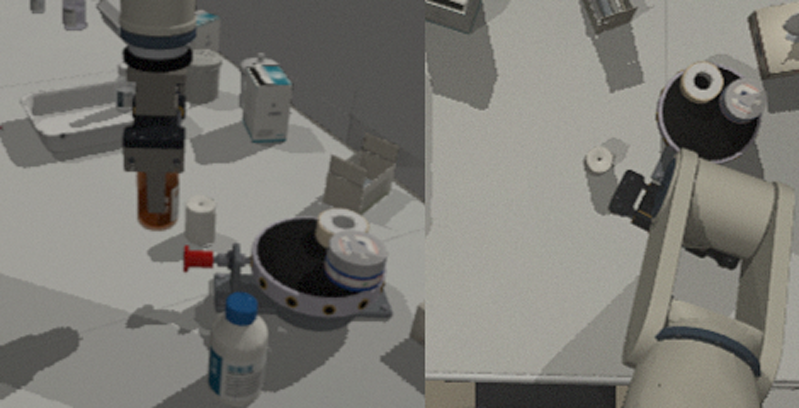

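The bottle hangs upright in the gripper (left panel, px ~(158,200)). The knob is clear and the bystanders haven't moved.

Call:
{"name": "drive_tool", "arguments": {
  "series": [
    [[0.008,-0.003,0],0,35],
    [[0.024,-0.009,0],0,35],
    [[0.045,-0.017,0],0,35],
    [[0.07,-0.026,0],0,35],
    [[0.095,-0.036,0],0,35],
    [[0.12,-0.045,0],0,35],
    [[0.145,-0.054,0],0,35],
    [[0.17,-0.064,0],0,35],
    [[0.195,-0.073,0],0,35],
    [[0.215,-0.081,0],0,35],
    [[0.228,-0.086,0],0,35],
    [[0.233,-0.0875,0],0,35]
  ]
}}

```text
time_s: 6.58
ee_pos: [0.48, 0.0966, 0.1528]
orientation: [[0.421, 0.907, -0.001], [0.907, -0.421, 0.0], [-0.0, -0.001, -1.0]]
force: [0.4, 0.8, -2.6]
finger_gap: 0.049
```

Call:
{"name": "drive_tool", "arguments": {
  "series": [
    [[0.008,-0.003,0],0,35],
    [[0.024,-0.009,0],0,35],
    [[0.045,-0.017,0],0,35],
    [[0.07,-0.026,0],0,35],
    [[0.095,-0.036,0],0,35],
    [[0.12,-0.045,0],0,35],
    [[0.145,-0.054,0],0,35],
    [[0.17,-0.064,0],0,35],
    [[0.195,-0.073,0],0,35],
    [[0.215,-0.081,0],0,35],
    [[0.228,-0.086,0],0,35],
    [[0.233,-0.0875,0],0,35]
  ]
}}

```text
time_s: 7.58
ee_pos: [0.4998, 0.3438, 0.1531]
orientation: [[0.422, 0.907, -0.0], [0.907, -0.422, -0.0], [-0.0, -0.0, -1.0]]
force: [-0.2, 0.4, -2.6]
finger_gap: 0.0491
```

Run:
```python
from h import *
shift(.5,.343,.0425,65)
p=read_camera('scene');q=read_camera('top')
a=p['frame'][60:260,100:320,::-1];b=q['frame'][120:320,90:310,::-1]
cv2.imwrite('pics/l2.png',cv2.resize(np.hstack([a,b]),None,fx=1.8,fy=1.8,interpolation=2))
```

```text
t 7.5833 pos [0.4998 0.3438 0.1531] yaw 65.03 shift [-0.0007  0.0006  0.1106] roll 0.03 F [-0.2  0.4 -2.6] gap 0.0491
```

View pics/l2.png

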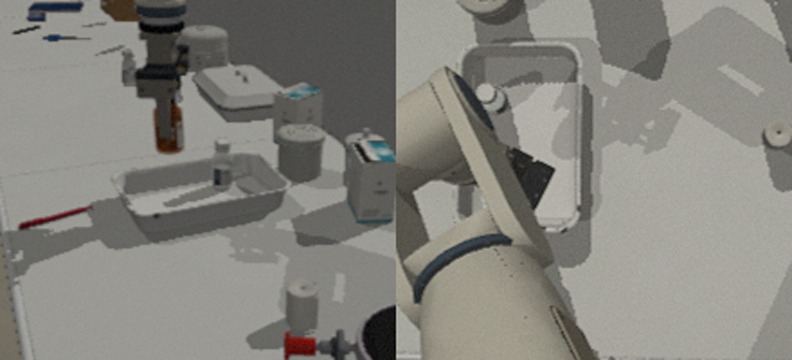

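The bottle hangs over the empty near half of the tray, and the clear bottle is well ahead of it. Lowering now.

Call:
{"name": "drive_tool", "arguments": {
  "series": [
    [[0,0,0.008],0,35],
    [[0,0,0.022],0,35],
    [[0,0,0.038],0,35],
    [[0,0,0.054],0,35],
    [[0,0,0.07],0,35],
    [[0,0,0.084],0,35],
    [[0,0,0.095],0,35],
    [[0,0,0.102],0,35],
    [[0,0,0.106],0,35],
    [[0,0,0.108],0,35],
    [[0,0,0.109],0,35],
    [[0,0,0.109],0,35]
  ]
}}

```text
time_s: 8.68
ee_pos: [0.5002, 0.3426, 0.045]
orientation: [[0.423, 0.906, 0.001], [0.906, -0.423, 0.0], [0.001, 0.0, -1.0]]
force: [-1.1, -0.1, -2.1]
finger_gap: 0.0488
```

Call:
{"name": "drive_tool", "arguments": {
  "series": [
    [[0,0,0.001],0,35],
    [[0,0,0.002],0,35],
    [[0,0,0.002],0,35],
    [[0,0,0.002],0,35]
  ]
}}

```text
time_s: 9.02
ee_pos: [0.4999, 0.3426, 0.0428]
orientation: [[0.423, 0.906, 0.0], [0.906, -0.423, 0.0], [0.0, 0.0, -1.0]]
force: [-0.3, 0.0, -2.2]
finger_gap: 0.0492
```

Not touching yet, since the force reading is still the bottle's weight.

Call:
{"name": "drive_tool", "arguments": {
  "series": [
    [[0,0,0.0007],0,35],
    [[0,0,0.0015],0,35],
    [[0,0,0.0015],0,35],
    [[0,0,0.0015],0,35]
  ]
}}

```text
time_s: 9.35
ee_pos: [0.4998, 0.3425, 0.041]
orientation: [[0.423, 0.906, -0.0], [0.906, -0.423, -0.0], [-0.0, -0.0, -1.0]]
force: [-0.2, 0.2, -2.1]
finger_gap: 0.0489
```

Call:
{"name": "drive_tool", "arguments": {
  "series": [
    [[0,0,0.0005],0,35],
    [[0,0,0.001],0,35],
    [[0,0,0.001],0,35],
    [[0,0,0.001],0,35]
  ]
}}

```text
time_s: 9.68
ee_pos: [0.4998, 0.3424, 0.04]
orientation: [[0.423, 0.906, -0.0], [0.906, -0.423, -0.0], [-0.0, -0.0, -1.0]]
force: [-0.1, -0.3, -2.2]
finger_gap: 0.0487
```

Call:
{"name": "drive_tool", "arguments": {
  "series": [
    [[0,0,0.0005],0,35],
    [[0,0,0.001],0,35],
    [[0,0,0.001],0,35],
    [[0,0,0.001],0,35]
  ]
}}

```text
time_s: 10.02
ee_pos: [0.4998, 0.3425, 0.039]
orientation: [[0.423, 0.906, -0.0], [0.906, -0.423, -0.0], [-0.0, -0.0, -1.0]]
force: [0.3, -0.7, -3.1]
finger_gap: 0.049
```

Call:
{"name": "drive_tool", "arguments": {
  "series": [
    [[0,0,0.0005],0,35],
    [[0,0,0.001],0,35],
    [[0,0,0.001],0,35],
    [[0,0,0.001],0,35]
  ]
}}

```text
time_s: 10.35
ee_pos: [0.4998, 0.3425, 0.038]
orientation: [[0.423, 0.906, -0.0], [0.906, -0.423, -0.0], [-0.0, -0.0, -1.0]]
force: [-0.1, 0.3, -3.0]
finger_gap: 0.0494
```

Run:
```python
from h import *
shift(.5,.343,.0425,65)
p=read_camera('scene')
for d in find_in('brown_bottle',p)[:2]: print(d['box'],d['score'])
prep(p)
for z in(.0,.007,.108): print(z,proj(p,[.5,.343,z]))
cv2.imwrite('pics/l3.png',cv2.resize(p['frame'][110:200,155:275,::-1],None,fx=6,fy=6,interpolation=2))
```

```text
t 10.35 pos [0.4998 0.3425 0.038 ] yaw 64.99 shift [ 0.0006 -0.0001 -0.0045] roll -0.01 F [-0.1  0.3 -3. ] gap 0.0494
[190.3, 154.4, 204.8, 172.5] 0.65
0.0 [196.03381606 175.81138745]
0.007 [195.91627914 173.96865926]
0.108 [194.14468446 146.19383347]
```

View pics/l3.png

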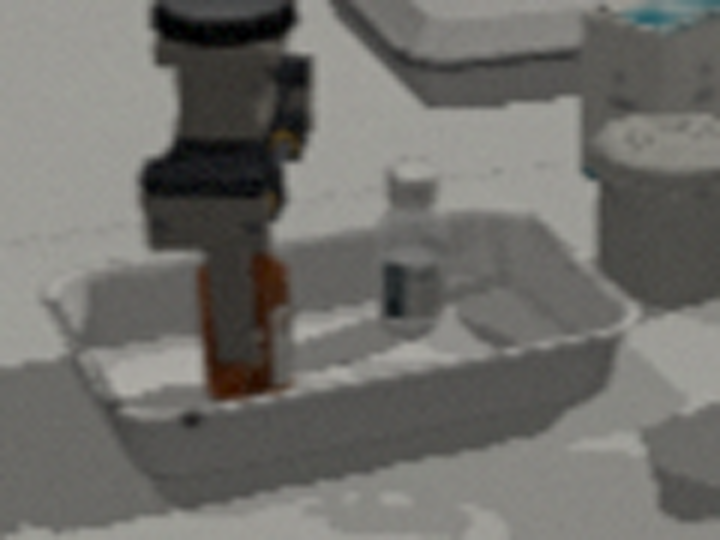

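The bottle is upright inside the tray, but the near wall hides its base. Lowering in small steps until contact.

Call:
{"name": "drive_tool", "arguments": {
  "series": [
    [[0,0,0.0005],0,35],
    [[0,0,0.001],0,35],
    [[0,0,0.0015],0,35],
    [[0,0,0.0015],0,35],
    [[0,0,0.0015],0,35]
  ]
}}

```text
time_s: 10.87
ee_pos: [0.5, 0.3426, 0.0373]
orientation: [[0.423, 0.906, 0.0], [0.906, -0.423, 0.0], [0.0, 0.0, -1.0]]
force: [-2.5, -1.1, 5.7]
finger_gap: 0.0489
```

Contact. Releasing, then straight up.

Call:
{"name": "drive_tool", "arguments": {
  "series": [
    [[0,0,-0.0005],0,56],
    [[0,0,-0.0005],0,62],
    [[0,0,-0.0005],0,70],
    [[0,0,-0.0005],0,78],
    [[0,0,-0.0005],0,84],
    [[0,0,-0.0005],0,84]
  ]
}}

```text
time_s: 11.37
ee_pos: [0.4999, 0.3425, 0.037]
orientation: [[0.423, 0.906, -0.0], [0.906, -0.423, -0.0], [-0.0, -0.0, -1.0]]
force: [-0.7, -0.6, 0.5]
finger_gap: 0.0768
```

Call:
{"name": "drive_tool", "arguments": {
  "series": [
    [[0,0,-0.005],0,84],
    [[0,0,-0.015],0,84],
    [[0,0,-0.03],0,84],
    [[0,0,-0.05],0,84],
    [[0,0,-0.07],0,84],
    [[0,0,-0.09],0,84],
    [[0,0,-0.11],0,84],
    [[0,0,-0.13],0,84],
    [[0,0,-0.145],0,84],
    [[0,0,-0.155],0,84],
    [[0,0,-0.16],0,84]
  ]
}}

```text
time_s: 12.28
ee_pos: [0.5005, 0.3429, 0.1994]
orientation: [[0.423, 0.906, 0.002], [0.906, -0.423, 0.002], [0.002, 0.001, -1.0]]
force: [-0.4, 0.1, 0.7]
finger_gap: 0.0773
```

Run:
```python
from h import *
shift(.512,-.177,.197,65)
p=read_camera('scene')
cv2.imwrite('pics/l4.png',cv2.resize(p['frame'][80:260,150:330,::-1],None,fx=3.3,fy=3.3,interpolation=2))
```

```text
t 12.2833 pos [0.5005 0.3429 0.1994] yaw 64.99 shift [-0.4663  0.2303  0.0016] roll -0.01 F [-0.4  0.1  0.7] gap 0.0773
```

View pics/l4.png

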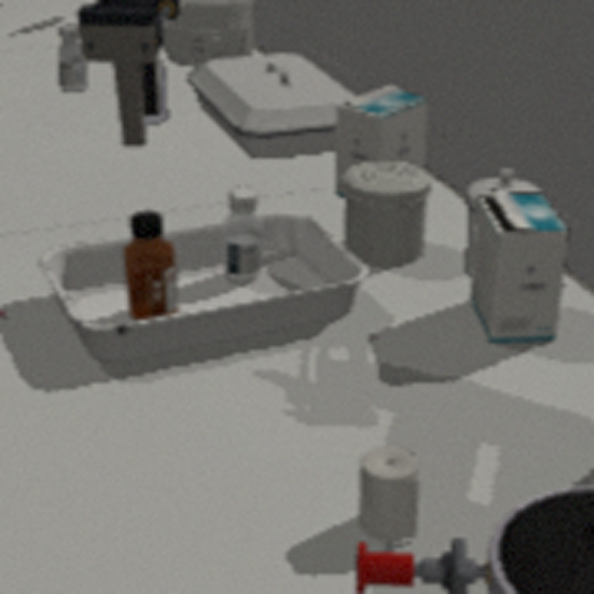

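The brown bottle stands upright and released in the tray, crop px ~(150,265), and the clear bottle is undisturbed. Moving to the knob while checking its location in both views.

Run:
```python
from h import *
from scipy.optimize import least_squares
obs=[]
for n in('top','scene'):
    P=prep(read_camera(n));a=P['frame'].astype(int)
    k=((a[...,0]>90)&(a[...,0]>2.2*a[...,1])&(a[...,0]>2.2*a[...,2])).astype(np.uint8)
    u0=proj(P,[.512,-.177,.06]).astype(int)
    nn,l,st,cc=cv2.connectedComponentsWithStats(k)
    j=min(range(1,nn),key=lambda i:np.linalg.norm(cc[i]-u0)+(1e3 if st[i,4]<40 else 0))
    ys,xs=np.nonzero(l==j);obs.append((P,n,xs,ys));print(n,st[j],cc[j].round(2))
def model(P,o):
    x,y,th=o;c,s=np.cos(th),np.sin(th);pts=[]
    m=np.zeros((384*4,512*4),np.uint8)
    for x0,x1,r in((-.022,-.016,.017),(-.016,.016,.011)):
        q=[]
        for X in(x0,x1):
            for t in np.linspace(0,2*np.pi,40):
                Y,Z=r*np.cos(t),r*np.sin(t);q.append(proj(P,[x+c*X-s*Y,y+s*X+c*Y,.06+Z]))
        h=cv2.convexHull(np.array(q,np.float32)*4+1.5);cv2.fillConvexPoly(m,np.round(h).astype(int),255)
    return cv2.resize(m,(512,384),interpolation=cv2.INTER_AREA)/255.
def cost(o):
    t=0
    for P,n,xs,ys in obs:
        b=np.zeros((384,512));b[ys,xs]=1;t+=np.abs(model(P,o)-b).sum()
    return t
from scipy.optimize import minimize
for th in(-20,-25,-30):
    r=minimize(cost,[.512,-.177,np.radians(th)],method='Nelder-Mead',options=dict(initial_simplex=[[.512,-.177,np.radians(th)],[.518,-.177,np.radians(th)],[.512,-.171,np.radians(th)],[.512,-.177,np.radians(th+6)]]))
    print(r.x[:2].round(4),np.degrees(r.x[2]).round(1),r.fun.round(1))
```

```text
top [336 208  13  16  98] [342.65 214.66]
scene [259 245  16  10  92] [266.38 249.97]
[ 0.5155 -0.1759] -23.1 150.6
[ 0.5149 -0.1764] -26.3 145.8
[ 0.5145 -0.1767] -27.3 146.3
```

Call:
{"name": "drive_tool", "arguments": {
  "series": [
    [[-0.02,0.01,0],0,84],
    [[-0.05,0.025,0],0,84],
    [[-0.08,0.04,0],0,84],
    [[-0.11,0.054,0],0,84],
    [[-0.14,0.069,0],0,84],
    [[-0.17,0.084,0],0,84],
    [[-0.2,0.099,0],0,84],
    [[-0.23,0.114,0],0,84],
    [[-0.26,0.128,0],0,84],
    [[-0.28,0.138,0],0,84],
    [[-0.292,0.144,0],0,84],
    [[-0.3,0.148,0],0,84]
  ]
}}

```text
time_s: 13.43
ee_pos: [0.5063, 0.0064, 0.196]
orientation: [[0.424, 0.906, -0.002], [0.906, -0.424, -0.0], [-0.001, -0.002, -1.0]]
force: [0.1, -0.2, 0.3]
finger_gap: 0.0778
```

Run:
```python
from h import *
from scipy.optimize import minimize
obs=[]
for n in('top','scene'):
    P=prep(read_camera(n));a=P['frame'].astype(int)
    obs.append((P,((a[...,0]>70)&(a[...,0]>1.8*a[...,1])&(a[...,0]>1.8*a[...,2])).astype(float)))
def model(P,o):
    x,y,th=o;c,s=np.cos(th),np.sin(th);m=np.zeros((1536,2048),np.uint8)
    for x0,x1,r in((-.022,-.016,.017),(-.016,.016,.011)):
        q=[proj(P,[x+c*X-s*r*np.cos(t),y+s*X+c*r*np.cos(t),.06+r*np.sin(t)]) for X in(x0,x1) for t in np.linspace(0,6.28,40)]
        cv2.fillConvexPoly(m,np.round(cv2.convexHull(np.array(q,np.float32)*4+1.5)).astype(np.int32),255)
    return cv2.resize(m,(512,384),interpolation=cv2.INTER_AREA)/255.
def show(o):
  for P,b in obs:
    m=model(P,o);u,v=proj(P,[.512,-.177,.06]).astype(int);w=np.s_[v-14:v+14,u-16:u+16]
    f=lambda M:(M.sum().round(1),[round((g*M).sum()/M.sum(),2) for g in np.mgrid[0:28,0:32][::-1]])
    print('obs',f(b[w]),'model',f(m[w]),'diff',np.abs(m[w]-b[w]).sum().round(1))
def cost(o):
  t=0
  for P,b in obs:
    u,v=proj(P,[.512,-.177,.06]).astype(int);w=np.s_[v-14:v+14,u-16:u+16]
    t+=np.abs(model(P,o)[w]-b[w]).sum()
  return t
r=minimize(cost,[.512,-.177,-.43],method='Nelder-Mead',options=dict(initial_simplex=[[.512,-.177,-.43],[.518,-.177,-.43],[.512,-.171,-.43],[.512,-.177,-.35]]))
print(r.x,np.degrees(r.x[2]),r.fun);show([.512,-.177,-.436]);show(r.x)
shift(.512,-.177,.197,65)
```

```text
[ 0.51385196 -0.1760548  -0.44854988] -25.700015228733108 60.98039215686274
obs (np.float64(112.0), [np.float64(15.68), np.float64(14.98)]) model (np.float64(136.5), [np.float64(15.42), np.float64(15.9)]) diff 30.1
obs (np.float64(171.0), [np.float64(14.75), np.float64(13.63)]) model (np.float64(204.6), [np.float64(14.18), np.float64(14.32)]) diff 47.9
obs (np.float64(112.0), [np.float64(15.68), np.float64(14.98)]) model (np.float64(137.0), [np.float64(15.05), np.float64(15.18)]) diff 29.3
obs (np.float64(171.0), [np.float64(14.75), np.float64(13.63)]) model (np.float64(198.6), [np.float64(14.74), np.float64(13.85)]) diff 31.6
t 13.5333 pos [0.5067 0.0071 0.1963] yaw 64.89 shift [-0.1645  0.083  -0.0007] roll -0.11 F [ 0.2  0.5 -0.3] gap 0.077
```

Call:
{"name": "drive_tool", "arguments": {
  "series": [
    [[-0.015,0.008,0],0,75],
    [[-0.04,0.02,0],0,75],
    [[-0.07,0.035,0],0,75],
    [[-0.1,0.05,0],0,75],
    [[-0.13,0.066,0],0.2,75],
    [[-0.15,0.076,0],0.3,75],
    [[-0.16,0.08,0],0.3,75],
    [[-0.164,0.082,0],0.3,75],
    [[-0.164,0.082,0],0.3,75]
  ]
}}

```text
time_s: 14.28
ee_pos: [0.512, -0.1748, 0.1967]
orientation: [[0.428, 0.904, -0.001], [0.904, -0.428, 0.001], [0.0, -0.001, -1.0]]
force: [0.2, -0.8, -0.5]
finger_gap: 0.0691
```

Run:
```python
from h import *
shift(.511,-.1755,.041,64.6)
```

```text
t 14.2833 pos [ 0.512  -0.1748  0.1967] yaw 64.66 shift [-0.0012 -0.0005  0.1557] roll 0.06 F [ 0.2 -0.8 -0.5] gap 0.0691
```

Call:
{"name": "drive_tool", "arguments": {
  "series": [
    [[-0.001,-0.001,0.01],0,75],
    [[-0.001,-0.001,0.028],0,75],
    [[-0.001,-0.001,0.046],0,75],
    [[-0.001,-0.001,0.064],0,75],
    [[-0.001,-0.001,0.08],0,75],
    [[-0.001,-0.001,0.096],0,75],
    [[-0.001,-0.001,0.112],0,75],
    [[-0.001,-0.001,0.128],0,75],
    [[-0.001,-0.001,0.142],0,75],
    [[-0.001,-0.001,0.151],0,75],
    [[-0.001,-0.001,0.155],0,75],
    [[-0.001,-0.001,0.155],0,75]
  ]
}}

```text
time_s: 15.28
ee_pos: [0.5101, -0.1747, 0.0412]
orientation: [[0.427, 0.904, -0.002], [0.904, -0.427, 0.001], [-0.0, -0.002, -1.0]]
force: [-0.5, 0.1, -0.4]
finger_gap: 0.069
```

Run:
```python
from h import *
shift(.511,-.1755,.041,64.6)
p=read_camera('scene')
cv2.imwrite('pics/l5.png',cv2.resize(p['frame'][170:310,190:390,::-1],None,fx=4,fy=4,interpolation=2))
```

```text
t 15.2833 pos [ 0.5101 -0.1747  0.0412] yaw 64.74 shift [-0.0004  0.0011  0.0002] roll 0.14 F [-0.5  0.1 -0.4] gap 0.069
```

View pics/l5.png

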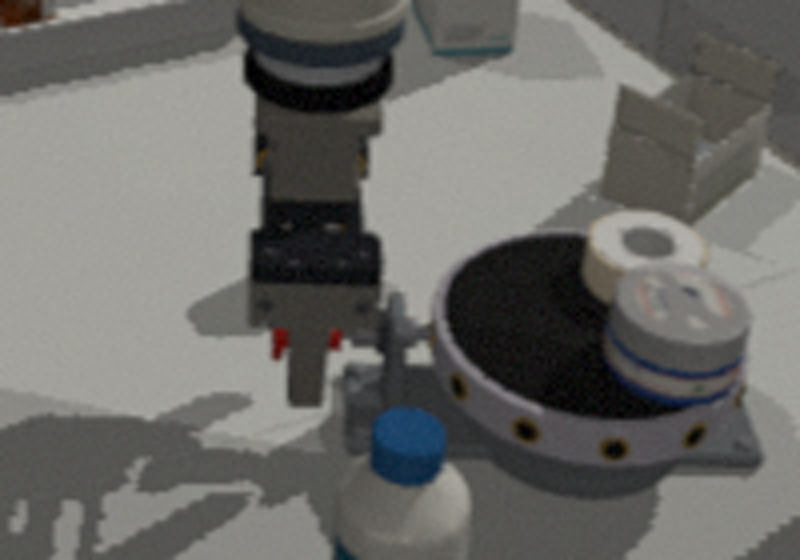

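The near finger sits beside the waist, crop px ~(305,370), with the outer disc to its left and red still visible on the right. Closing.

Call:
{"name": "drive_tool", "arguments": {
  "series": [
    [[0,0,0],0,50],
    [[0,0,0],0,30],
    [[0,0,0],0,15],
    [[0,0,0],0,10],
    [[0,0,0],0,10],
    [[0,0,0],0,10],
    [[0,0,0],0,10],
    [[0,0,0],0,10]
  ],
  "grip_force": 45
}}

```text
time_s: 16.0
ee_pos: [0.5105, -0.1764, 0.0422]
orientation: [[0.427, 0.904, -0.0], [0.904, -0.427, -0.001], [-0.001, 0.0, -1.0]]
force: [-2.1, -4.1, 0.8]
finger_gap: 0.0209
```

Call:
{"name": "drive_tool", "arguments": {
  "series": [
    [[-0.001,-0.002,0],0,10],
    [[-0.001,-0.004,0],0,10],
    [[-0.001,-0.006,0],0,10],
    [[-0.001,-0.008,0],0,10],
    [[-0.001,-0.01,0],0,10],
    [[-0.001,-0.012,0],0,10],
    [[-0.001,-0.014,0],0,10],
    [[-0.001,-0.016,0],0,10],
    [[-0.001,-0.018,0],0,10],
    [[-0.001,-0.018,0],0,10],
    [[-0.001,-0.018,0],0,10]
  ]
}}

```text
time_s: 16.92
ee_pos: [0.4971, -0.1701, 0.0423]
orientation: [[0.428, 0.904, 0.006], [0.904, -0.428, -0.002], [0.001, 0.006, -1.0]]
force: [10.9, -4.4, -12.4]
finger_gap: 0.0212
```

Run:
```python
from h import *
shift(.511,-.1755,.041,64.6)
s=observe();R=np.array(s['orientation']);print('F tool',(R.T@np.array(s['force'])).round(1),'pulled',(R.T@(np.array(s['ee_pos'])-[.5105,-.1764,.0422])).round(4))
```

```text
t 16.9167 pos [ 0.4971 -0.1701  0.0423] yaw 64.68 shift [0.001  0.0148 0.0014] roll 0.08 F [ 10.9  -4.4 -12.4] gap 0.0212
F tool [ 0.7 11.7 12.5] pulled [ 0.     -0.0148 -0.0002]
```

Call:
{"name": "drive_tool", "arguments": {
  "series": [
    [[0,-0.001,0.0005],0,10],
    [[0,-0.002,0.001],0,10],
    [[0,-0.003,0.001],0,10],
    [[0,-0.004,0.001],0,10],
    [[0,-0.005,0.001],0,10],
    [[0,-0.006,0.001],0,10],
    [[0,-0.006,0.001],0,10],
    [[0,-0.006,0.001],0,10]
  ]
}}

```text
time_s: 17.58
ee_pos: [0.4942, -0.1686, 0.0423]
orientation: [[0.428, 0.904, 0.011], [0.904, -0.428, -0.004], [0.001, 0.011, -1.0]]
force: [14.2, -8.9, -10.1]
finger_gap: 0.021
```

Run:
```python
from h import *
shift(.511,-.1755,.041,64.6)
s=observe();R=np.array(s['orientation']);print('F tool',(R.T@np.array(s['force'])).round(1),'pulled',(R.T@(np.array(s['ee_pos'])-[.5105,-.1764,.0422])).round(4))
```

```text
t 17.5833 pos [ 0.4942 -0.1686  0.0423] yaw 64.69 shift [0.001  0.0181 0.0015] roll 0.09 F [ 14.2  -8.9 -10.1] gap 0.021
F tool [-2.  16.5 10.3] pulled [ 0.0001 -0.018  -0.0003]
```

Call:
{"name": "drive_tool", "arguments": {
  "series": [
    [[0,-0.001,0],0,10],
    [[0,-0.002,0],0,10],
    [[0,-0.003,0],0,10],
    [[0,-0.003,0],0,10],
    [[0,-0.003,0],0,10],
    [[0,-0.003,0],0,10],
    [[0,-0.003,0],0,10]
  ]
}}

```text
time_s: 18.17
ee_pos: [0.4942, -0.1686, 0.0424]
orientation: [[0.427, 0.904, 0.016], [0.904, -0.427, -0.006], [0.001, 0.017, -1.0]]
force: [23.2, -13.1, -22.3]
finger_gap: 0.0206
```

Run:
```python
from h import *
s=observe();R=np.array(s['orientation']);print(s['time_s'],s['finger_gap'],'F tool',(R.T@np.array(s['force'])).round(1),'pulled',(R.T@(np.array(s['ee_pos'])-[.5105,-.1764,.0422])).round(4))
p=read_camera('scene');q=read_camera('top')
cv2.imwrite('pics/l6.png',cv2.resize(p['frame'][130:350,150:390,::-1],None,fx=2.7,fy=2.7,interpolation=2))
```

```text
18.1667 0.02064514494636313 F tool [-2.  26.2 22.7] pulled [ 0.0001 -0.0181 -0.0005]
```

View pics/l6.png

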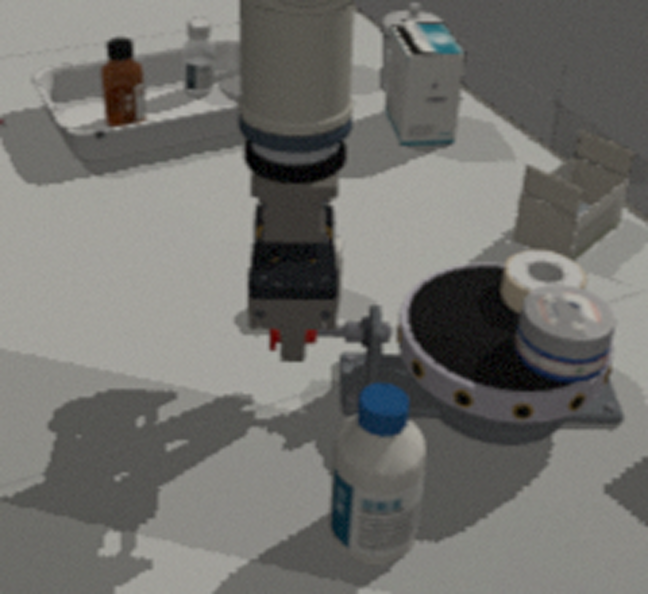

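The pull is at its stop: 3 mm more command gave no motion while the force rose to 26 N. Easing off 1.5 mm of overpull, then handing in.

Call:
{"name": "drive_tool", "arguments": {
  "series": [
    [[0,0.001,0],0,10],
    [[0,0.0015,0],0,10],
    [[0,0.0015,0],0,10],
    [[0,0.0015,0],0,10],
    [[0,0.0015,0],0,10],
    [[0,0.0015,0],0,10]
  ]
}}

```text
time_s: 18.77
ee_pos: [0.4942, -0.1686, 0.0423]
orientation: [[0.427, 0.904, 0.013], [0.904, -0.427, -0.005], [0.001, 0.014, -1.0]]
force: [18.6, -11.5, -15.8]
finger_gap: 0.0209
```

Run:
```python
from h import *
s=observe();R=np.array(s['orientation']);d=(R.T@(np.array(s['ee_pos'])-[.5105,-.1764,.0422]));print(s['time_s'],s['finger_gap'],'F tool',(R.T@np.array(s['force'])).round(1),'pulled',d.round(4))
q=read_camera('top')
for l in ('gauze_roll','blue_bottle','clear_bottle','brown_bottle'): print(l,[(np.round(e['box']).tolist(),round(e['score'],2)) for e in find_in(l,q)[:2]])
if d[1]<-.0172: print(close_job())
```

```text
18.7667 0.02094501601785372 F tool [-2.5 21.5 16.1] pulled [ 0.0001 -0.0181 -0.0004]
gauze_roll [([293.0, 186.0, 307.0, 203.0], 0.51), ([135.0, 165.0, 154.0, 185.0], 0.19)]
blue_bottle [([405.0, 217.0, 412.0, 235.0], 0.6)]
clear_bottle [([135.0, 167.0, 152.0, 186.0], 0.77), ([337.0, 138.0, 401.0, 195.0], 0.48)]
brown_bottle [([147.0, 206.0, 170.0, 224.0], 0.57)]
the job is handed in; nothing more can be done
None
```

I stood the brown bottle upright in the empty near half of the tray and let go of it. I then gripped the red knob, pulled it straight out to its stop, and handed the job in at about 19 s still holding it out. The hand-in gave no verdict.

- **Knob:** the last reading showed 18.1 mm of pull, with about 21 N along the pull axis. Commanding 3 mm more raised the force to 26 N with no further movement, so it is at the stop. I then eased back 1.5 mm of that overpull. About 16 N of vertical force was left on the tool, and the gripper is tilted about 0.8°; I left both as they were.
- **Brown bottle:** in the last scene picture it stands upright in the tray. When I lowered it, it touched the tray floor about 4 mm lower than I expected, so I lowered it in small steps until I felt contact.
- **Bystanders:** the gauze roll and clear bottle show where they started, to within a couple of pixels in the top view. The arm partly hid the blue bottle there, but the scene view shows it upright where it was. The gripper hid the gauze roll in that view, so its position rests on the top view alone.

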